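# Space the paper-guide blocks on a printer rail

## Task

Take the hand spacer from its stand and set the row of guide blocks to even spacing, one gap at a time outwards from the fixed end stop: in each gap hold the spacer's flat side against the block already set (the stop first), and push it straight down until its foot is felt firmly on the rail, so that its taper drives the next block away until the gap is just the spacer's thickness; then lift it out and step to the next. Shift the blocks with the spacer only, press gently because the guides are brittle plastic (no more than about 25 N anywhere), and at the end hang the spacer back in its stand and leave everything else on the bench where it is.

Things in the scene. Friction and masses are not known exactly. Their poses are not given: they have to be found in the camera images.
- rail: paper-guide rail assembly, fixed to the bench, 204 mm long. Origin: centre of its underside, on the bench. Its y axis runs along the rail from the stop (y = -75 mm) towards block_1, block_2, block_3; z is up. Driving the spacer's taper between two blocks takes up to about 20 N downwards and pushes the spacer back towards the stop with about 4 N.
- bed: the rail's flat aluminium bed, 200 mm along y, 68 mm across, top face 12 mm above the bench; same origin and axes as the rail.
- stop: end stop at the rail's -y end, rigidly fixed: a grey plastic guide block, 60 mm across the rail (its x), 26 mm thick along the rail (its y, faces at +-13 mm), 45 mm high, top edges rounded at 5 mm radius; origin at the centre of its underside, which is at the height of the rail bed's top. Behind it (-y) is a wider steel end plate, 84 mm across and 30 mm high, which the sliding blocks lack.
- block_1: first sliding grey plastic guide block, 60 mm across the rail (its x), 26 mm thick along the rail (its y, faces at +-13 mm), 45 mm high, top edges rounded at 5 mm radius; origin at the centre of its underside, which is at the height of the rail bed's top. It slides only along the rail, stiffly: about 4 N moves it at a creep and it stays where it is left. It can move 20 mm or more either way from its start, which is 3 to 6 mm nearer the stop than its proper place.
- block_2: second sliding grey plastic guide block, 60 mm across the rail (its x), 26 mm thick along the rail (its y, faces at +-13 mm), 45 mm high, top edges rounded at 5 mm radius; origin at the centre of its underside, which is at the height of the rail bed's top. It slides only along the rail, stiffly: about 4 N moves it at a creep and it stays where it is left. It can move 20 mm or more either way from its start, which is 3 to 6 mm nearer the stop than its proper place.
- block_3: third sliding grey plastic guide block, 60 mm across the rail (its x), 26 mm thick along the rail (its y, faces at +-13 mm), 45 mm high, top edges rounded at 5 mm radius; origin at the centre of its underside, which is at the height of the rail bed's top. It slides only along the rail, stiffly: about 4 N moves it at a creep and it stays where it is left. It can move 20 mm or more either way from its start, which is 3 to 6 mm nearer the stop than its proper place.
- spacer: hand spacer, 0.16 kg; origin on the foot plane under the handle's centre. Wooden handle 66 mm in x, 20 mm in y (grip across this), z 60 to 100 mm. Aluminium blade below it, 40 mm in x, 18 mm thick in y, 60 mm high, clamped 2 to 9 mm off the handle's centre towards -y (differs each time, not measured). Its -y side is flat; its +y side tapers below z = 30 mm to a foot 6 mm thick at the flat side.
- spacer_mark (a point): middle of the handle's -y face (spacer frame 0, -10, 80 mm), above the blade's flat side.
- stand: wooden stand, fixed, 66 x 56 mm, 64 mm high; origin at the centre of its underside. Open-topped well 50 mm (x) by 44 mm (y): the spacer's blade hangs in it and the handle's ends rest on the two 64 mm high walls at x = +-29 mm, so the foot hangs 4 mm above the bench. The spacer starts there, same axes as the stand (within 0.03 rad), and goes back there, either way round.
- roller: bystander: loose black rubber feed roller, 70 mm long, 22 mm thick, with steel axle, lying
- spare_block: bystander: loose spare guide block, 60 x 26 x 45 mm, standing off the rail
- driver: bystander: screwdriver, 150 mm, lying
- cartridge: bystander: black toner cartridge, 70 x 32 x 57 mm
- mug: bystander: red mug, 80 mm wide, 95 mm high
- bottle: bystander: blue bottle, 60 mm wide, 170 mm high
Things that resemble listed ones, but are neither listed nor needed, are in the scene too. Of the things like the stand, leave any that is blue or white; of the rest the smaller one is meant.

How it is judged:
By the outcome, as a careful person would: the job done as asked, in the order asked, and still so for the second after the job is handed in, with the robot touching nothing.
It also fails if it takes over 72 s, if anything falls off the work surface, if the arm or the gripper's body presses on something with over 40 N, if the wrist force passes 120 N, or if a joint passes its speed limit or range.

## Robot

A 6-joint arm with a two-finger parallel gripper is mounted at the origin on the work surface. World frame = base frame: x ahead of the robot, y to its left, z up, the work surface at z = 0. Lengths are in m, angles in rad, forces in N, time in s.
With the tool pointing down it reaches from about 0.4 to 0.925 m from the base axis. Payload 12.5 kg.
Tool frame: the origin (TCP) lies at the very end of the fingers, on their centre line; the grasp point (between the pads) lies 19 mm behind it; z points along the fingers, y is the line along which they close (so a half turn about z gives the same grasp; the last joint's range is limited). The gripper opens to 95 mm and grips with 3 to 60 N. Pads are 20 mm wide; open, the fingers measure 119 mm over their backs; the gripper's body (75 mm by 180 mm) begins 59 mm behind the grasp point.
Start: joints at [-1.324, 0.491, 1.559, -0, 1.092, -0.106], TCP at [0.216, -0.587, 0.215] pointing down, gripper open.
Joint ranges: [-3.1, 3.1], [-0.84, 2.19], [0.05, 2.79], [-1.13, 4.28], [0.06, 2.93], [-2.69, 2.69]. Speed limits (rad/s): [2.22, 2.22, 2.79, 3.14, 3.14, 3.14].

## Interface

Orientations are given as [roll, pitch, yaw] about the fixed x, y, z axes, in that order (R = Rz(yaw) Ry(pitch) Rx(roll)).
In Python, from plant import manip gives the robot as it stands.
- The arm moves only by the tool step_arm, never from a script. Its argument "commands" is a list that holds one entry, the list of rows, each a list of 7 numbers: the shift along the tool's x, y, z in m, then the turn, a rotation vector about the tool's x, y, z in rad, then the finger opening in m, from 0 to 0.0951. In form: [[[tx, ty, tz, rx, ry, rz, jaw], ...]]. A call has 1 to 12 rows; each row is the pose to reach, as a shift and turn from the pose commanded when the call began, along the tool's axes at that moment; what a row does not reach only later rows make up. A row lasts 1/8 s, in which the tool goes at most 62.5 mm and 10.7 degrees, less where a joint would pass 70% of its speed; a pose out of reach is approached as far as the arm can. A call with a gripper value outside its range is refused whole. The fingers move at their own pace and stop on an object; "newtons" is the grip in N (left out, the last holds). Time passes only in rows, so rows that repeat a pose let the fingers close. It gives the time, the measured TCP pose, the force, the opening and the grip force at its end, in the units of the state.
- manip.state(): the state, without advancing time (a new reading comes with each control period).
- manip.grab_frame(name): name is "scene" or "top"; returns a dict with "image" (384x512x3 uint8, red, green, blue), "z_map" (384x512 float32, m along the optical axis (not along the pixel's ray), 0 where there is no reading), "intrinsics" (3x3 intrinsics, pixels), "eye" and "orientation" of the camera in the world. Camera axes: x right, y down, z forward; pixel columns grow to the right and rows downward; lengths in m; the calibration is good to about 2 mm. A picture is of the moment at which its call begins.
- manip.sign_off(): hands the job in; it is judged then, once.
Trained networks look in the newest picture that a camera, given by its name, has taken for a name from the list of things; names that differ only in an ending like _2 or _b are one class to them, and where a whole thing is asked for, a point or a joint stands for the part that bears it (a point fixed in the world has none). Each returns a list of dicts, best first, with "conf" (0 to 1); they miss things now and then, are a little off and sometimes report something else, mostly with a low value. They report only what shows in the picture. A call takes as long as a camera call. They do not tell look-alikes from the thing itself.
- manip.spot_in(target, camera): "centre" ([x, y, z] in m, in world coordinates, good to about 4 mm: the middle of the surface that is visible of it).
- manip.outline_of(target, camera): "region" (384x512 bool, what is visible of it).
The state is a dict: "t": time; "qpos": joint angles; "qd": joint speeds; "tau": joint torques, N m; "eef_pos": TCP position; "ee_rot": TCP orientation; "force": force on the tool from outside, world axes, zero at the start; "ft_torque": the same for the moment, N m; "opening": finger opening in m; "finger_force": force on a finger pad.
Only numpy, scipy, OpenCV 4.12 (cv2) and the standard library are available. Lean on these libraries where they do the work, as an engineer would, in place of code of your own. Each camera call takes 0.05 s, during which the arm holds its last target. There are 200 camera calls.

## Working session

There is one attempt and no reset: what is moved stays moved. The work goes in short steps, Python scripts to look and compute and a tool call to move; the robot and the scene stay as the last step left them, time stands still between calls to the robot, and variables do not carry over. Pictures are saved under pics/ and viewed, at most 10 in all, crops included, and the job is handed in when it is done.

Besides the shell and the picture viewer there is one more tool, called after "Request:" as name(argument=value, ...) on one line, values as JSON. step_arm: Moves the arm, as the interface text tells. Its arguments: {"type":"object","properties":{"commands":{"type":"array","items":{"type":"array","items":{"type":"array","items":{"type":"number"}}}},"newtons":{"type":"number"}},"required":["commands"]}

```bash
mkdir -p pics
cat > h.py <<'E'
import numpy as np, cv2
from plant import manip
def cloud(f):
    z=f["z_map"];K=np.array(f["intrinsics"]);v,u=np.indices(z.shape)
    p=np.stack([(u-K[0,2])/K[0,0]*z,(v-K[1,2])/K[1,1]*z,z],-1)
    R=np.array(f["orientation"])
    if R.shape!=(3,3):
        from scipy.spatial.transform import Rotation as Ro
        R=Ro.from_euler('xyz',R).as_matrix() if R.size==3 else Ro.from_quat(R).as_matrix()
    w=p@R.T+np.array(f["eye"]); w[z==0]=np.nan
    return w
def save(f,n): cv2.imwrite(f"pics/{n}.png",f["image"][:,:,::-1])
E
python3 - <<'E'
from h import *
s=manip.state();print({k:np.round(v,3).tolist() for k,v in s.items()})
a=[]
for c in("scene","top"):
    f=manip.grab_frame(c);a.append(f["image"]);print(c,np.round(f["eye"],3),np.shape(f["orientation"]),np.round(f["orientation"],2).tolist())
    np.savez(c+".npz",**f)
    for n in("rail","stop","block_1","spacer","stand","spacer_mark","spare_block"):
        print(n,[(round(d["conf"],2),np.round(d["centre"],3).tolist()) for d in manip.spot_in(n,c)])
    cv2.imwrite(f"pics/{c}0.png",cv2.resize(f["image"][:,:,::-1],(768,576),interpolation=cv2.INTER_CUBIC))
E
```

```text
{'t': 0.0, 'qpos': [-1.324, 0.492, 1.56, 0.0, 1.092, -0.106], 'qd': [-0.001, 0.0, 0.002, -0.0, 0.001, -0.001], 'tau': [-0.002, -61.265, -25.818, 0.069, 0.048, -0.0], 'eef_pos': [0.216, -0.586, 0.214], 'ee_rot': [-3.14, -0.0, 0.353], 'force': [-1.363, -0.23, 0.639], 'ft_torque': [0.021, 0.049, 0.012], 'finger_force': 0.0, 'opening': 0.096}
scene [1.079 0.649 0.637] (3,) [-2.16, 0.01, 2.42]
rail [(0.9, [0.615, 0.083, 0.041]), (0.62, [0.692, -0.225, 0.038]), (0.16, [0.685, -0.346, 0.084])]
stop [(0.71, [0.607, -0.003, 0.05])]
block_1 [(0.87, [0.619, 0.082, 0.053]), (0.71, [0.611, 0.038, 0.047]), (0.63, [0.612, 0.128, 0.04])]
spacer [(0.94, [0.471, -0.202, 0.08]), (0.49, [0.523, 0.087, 0.018])]
stand [(0.73, [0.42, -0.064, 0.047]), (0.72, [0.346, 0.098, 0.047]), (0.61, [0.482, -0.183, 0.033])]
spacer_mark [(0.91, [0.468, -0.199, 0.081])]
spare_block [(0.72, [0.692, -0.014, 0.03])]
top [4.170e-01 1.000e-03 1.199e+00] (3,) [-3.02, 0.01, -1.59]
rail [(0.71, [0.593, 0.067, 0.033])]
stop [(0.85, [0.589, -0.014, 0.058]), (0.31, [0.668, -0.358, 0.112])]
block_1 [(0.86, [0.598, 0.117, 0.052]), (0.83, [0.598, 0.08, 0.054]), (0.61, [0.586, 0.033, 0.058])]
spacer [(0.54, [0.462, -0.207, 0.105])]
stand [(0.76, [0.422, -0.078, 0.006]), (0.75, [0.327, 0.081, 0.023]), (0.74, [0.47, -0.194, 0.042]), (0.66, [0.346, -0.244, 0.023])]
spacer_mark [(0.81, [0.466, -0.202, 0.102])]
spare_block [(0.51, [0.684, -0.03, 0.041])]
```

View pics/scene0.png

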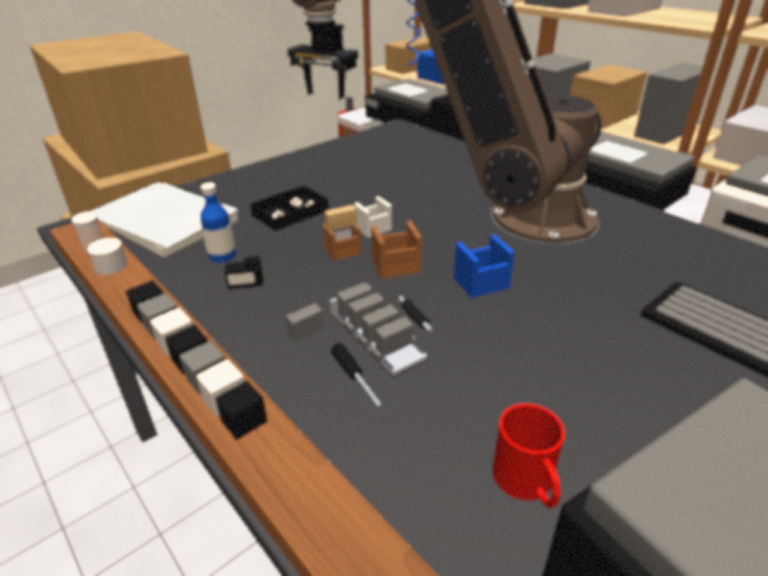

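View pics/top0.png

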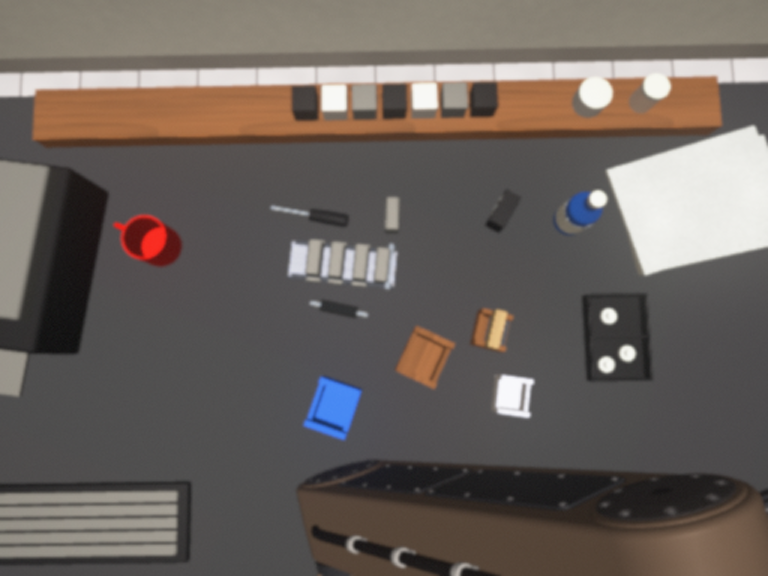

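The scene view shows the spacer, with its light wooden handle, in the small brown stand at about (342,230). The larger brown stand is at (397,250), with a white one at (374,217) and a blue one at (483,267). In the top view the rail is at (345,262), with its stop end on the right at (385,265) and the white bed end on the left. The spacer is at (495,330).

```bash
cat >> h.py <<'E'
def rect(P):
    (c,s,a)=cv2.minAreaRect((P[:,:2]*1000).astype(np.float32)); return np.round(c,1),np.round(s,1),round(a,1)
E
python3 - <<'E'
from h import *
W={c:cloud(np.load(c+".npz")) for c in("scene","top")}
for c,w in W.items():
    m=(abs(w[...,0]-.6)<.06)&(w[...,1]>-.06)&(w[...,1]<.17)&(w[...,2]>.046)&(w[...,2]<.075)
    P=w[m]; print(c,"blocks top",len(P),np.round(np.median(P,0),4)); 
    n,l,st,ce=cv2.connectedComponentsWithStats(m.astype(np.uint8))
    for i in range(1,n):
        if st[i,4]>15: Q=w[l==i];print("  ",st[i,4],rect(Q),np.round(np.median(Q,0),4))
    for lo,hi,t in((.09,.125,"handle"),(.056,.075,"stand")):
        m=(abs(w[...,0]-.468)<.06)&(abs(w[...,1]+.203)<.05)&(w[...,2]>lo)&(w[...,2]<hi)
        Q=w[m];print(t,len(Q),rect(Q),np.round(np.median(Q,0),4))
    m=(abs(w[...,0]-.6)<.06)&(w[...,1]>-.07)&(w[...,1]<.20)&(w[...,2]>.008)&(w[...,2]<.018);print("bed",rect(w[m]),np.median(w[m],0))
    m=(abs(w[...,0]-.5)<.05)&(w[...,1]>.0)&(w[...,1]<.1)&(abs(w[...,2])<.01);print("bench z",np.median(w[m],0))
big=[]
for c,(r0,r1,c0,c1) in (("top",(150,260,170,360)),("scene",(120,260,190,300))):
    im=np.load(c+".npz")["image"][r0:r1,c0:c1,::-1]; big.append(cv2.resize(im,None,fx=390/im.shape[1],fy=390/im.shape[1],interpolation=cv2.INTER_CUBIC))
h=max(b.shape[0] for b in big); cv2.imwrite("pics/z1.png",np.hstack([cv2.copyMakeBorder(b,0,h-b.shape[0],0,0,0) for b in big]))
E
```

```text
scene blocks top 803 [0.6014 0.0706 0.0556]
   371 (array([592.4,  14.4]), array([67.2, 61.5]), 84.0) [0.5955 0.0205 0.0556]
   205 (array([601. ,  77.7]), array([27.3, 60.7]), 83.1) [0.6031 0.0827 0.0555]
   227 (array([604.8, 117.9]), array([28.6, 62.8]), 81.7) [0.609  0.1228 0.0557]
handle 133 (array([ 467.3, -204.7]), array([24.7, 66.1]), 76.1) [ 0.4698 -0.1999  0.1009]
stand 129 (array([ 468.6, -203.1]), array([55.5, 67.1]), 74.3) [ 0.4751 -0.1954  0.0644]
bed (array([613.4,  70.5]), array([ 76.6, 203.4]), 4.6) [0.62097012 0.13604707 0.01198124]
bench z [ 4.78434308e-01  5.11334394e-02 -1.94192910e-04]
top blocks top 845 [0.5951 0.0438 0.0566]
   209 (array([603.4, 115.2]), array([26.1, 60.3]), 83.8) [0.603  0.1147 0.0564]
   211 (array([598.1,  73.7]), array([26., 60.]), 82.9) [0.5973 0.0734 0.0565]
   207 (array([592.4,  29.3]), array([25.7, 59.9]), 82.9) [0.5928 0.0296 0.0568]
   211 (array([587.9, -10.5]), array([26.9, 59.7]), 82.9) [ 0.5871 -0.0107  0.0569]
handle 214 (array([ 464.4, -206.2]), array([19.8, 65.6]), 74.3) [ 0.4639 -0.2056  0.1035]
stand 154 (array([ 464.5, -207.3]), array([56. , 66.6]), 75.2) [ 0.4602 -0.2152  0.0649]
bed (array([613.2,  77.2]), array([228.8, 112.8]), 83.2) [0.59673854 0.09057814 0.0121648 ]
bench z [4.92391865e-01 4.44090122e-02 7.41862430e-05]
```

View pics/z1.png

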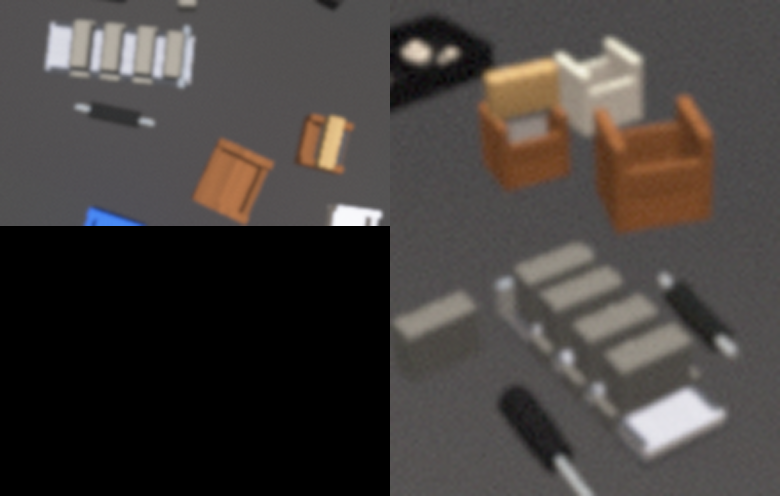

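The crop shows the bed's open end (white) at (60,47) and the stop's end plate at (188,55). Bluish metal shows just right (-y) of the handle at (345,150), so the flat side probably already faces the stop. I'll check that once the spacer is lifted.

Next, how far to go to the pre-grasp pose.

```bash
cat >> h.py <<'E'
from scipy.spatial.transform import Rotation as Ro
def go(p,yaw):
    s=manip.state(); R=Ro.from_euler('xyz',s["ee_rot"]); T=Ro.from_euler('xyz',[np.pi,0,yaw])
    print("shift",np.round(R.inv().apply(np.array(p)-s["eef_pos"]),4).tolist(),"turn",np.round((R.inv()*T).as_rotvec(),4).tolist())
def st():
    s=manip.state();print({k:np.round(s[k],4).tolist() for k in("t","eef_pos","ee_rot","force","ft_torque","opening","finger_force")})
E
python3 - <<'E'
from h import *
go([.466,-.2055,.215],-.27)
E
```

```text
shift [0.3663, -0.2711, -0.0004] turn [0.0001, 0.0, 0.6228]
```

Request:
step_arm(commands=[[[0.3663,-0.2711,0,0,0,0.6228,0.06],[0.3663,-0.2711,0,0,0,0.6228,0.06],[0.3663,-0.2711,0,0,0,0.6228,0.06],[0.3663,-0.2711,0,0,0,0.6228,0.06],[0.3663,-0.2711,0,0,0,0.6228,0.06],[0.3663,-0.2711,0,0,0,0.6228,0.06],[0.3663,-0.2711,0,0,0,0.6228,0.06],[0.3663,-0.2711,0,0,0,0.6228,0.06],[0.3663,-0.2711,0,0,0,0.6228,0.06],[0.3663,-0.2711,0,0,0,0.6228,0.06]]], newtons=40)

```text
t: 2.05
eef_pos: [0.4658, -0.2061, 0.2146]
ee_rot: [3.141, -0.0, -0.27]
force: [0.1, 0.1, -0.4]
opening: 0.0602
finger_force: 0.0
```

Now I'll go down to TCP z = 0.066, close, and lift.

Request:
step_arm(commands=[[[0,0,0.06,0,0,0,0.06],[0,0,0.11,0,0,0,0.06],[0,0,0.149,0,0,0,0.06],[0,0,0.149,0,0,0,0.06],[0,0,0.149,0,0,0,0.0],[0,0,0.149,0,0,0,0.0],[0,0,0.149,0,0,0,0.0],[0,0,0.149,0,0,0,0.0],[0,0,0.149,0,0,0,0.0]]], newtons=50)

```text
t: 3.18
eef_pos: [0.4662, -0.2055, 0.066]
ee_rot: [3.141, -0.001, -0.27]
force: [0.1, 0.6, 4.7]
opening: 0.02
finger_force: 50.0
```

Request:
step_arm(commands=[[[0,0,-0.05,0,0,0,0],[0,0,-0.1,0,0,0,0],[0,0,-0.13,0,0,0,0],[0,0,-0.13,0,0,0,0]]])

```text
t: 3.68
eef_pos: [0.4666, -0.2058, 0.1973]
ee_rot: [3.141, -0.004, -0.27]
force: [-0.3, 0.6, -2.1]
opening: 0.0199
finger_force: 50.0
```

Run:
```python
from h import *
st()
f=manip.grab_frame("scene");np.savez("s2.npz",**f)
p=manip.state()["eef_pos"];w=cloud(f);d=(w-p)
yaw=-.27;c,s=np.cos(yaw),np.sin(yaw)
L=np.stack([d[...,0]*c+d[...,1]*s,-d[...,0]*s+d[...,1]*c,d[...,2]+.062],-1)
m=(abs(L[...,0])<.045)&(abs(L[...,1])<.04)&(L[...,2]>-.01)&(L[...,2]<.105)
for z in np.arange(-.005,.105,.006):
    q=L[m&(abs(L[...,2]-z)<.003)]
    if len(q): print(round(z,3),len(q),np.round(np.percentile(q[:,1]*1000,[5,50,95]),1),np.round(np.percentile(q[:,0]*1000,[5,95]),1))
v,u=np.nonzero(m);im=f["image"][max(0,v.min()-25):v.max()+25,u.min()-30:u.max()+30,::-1]
k=500/im.shape[0];cv2.imwrite("pics/s2.png",cv2.resize(im,None,fx=k,fy=k,interpolation=cv2.INTER_CUBIC))
```

```text
{'t': 3.675, 'eef_pos': [0.4666, -0.2058, 0.1973], 'ee_rot': [3.1405, -0.0036, -0.2699], 'force': [-0.3212, 0.5716, -2.0708], 'ft_torque': [0.0721, 0.0365, 0.0124], 'opening': 0.0199, 'finger_force': 49.9996}
0.001 8 [-14.4 -11.3  -8.5] [-9.7 20. ]
0.007 18 [-11.2  -9.3  -7.4] [-14.8  19.5]
0.013 21 [-10.8  -6.5  -3.6] [-17.1  20.6]
0.019 16 [-8.8 -3.8 -0.2] [-12.9  20.9]
0.025 22 [-6.7 -1.3  0.5] [-18.5  22. ]
0.031 21 [-8.6  0.5  4.1] [-15.3  21.2]
0.037 26 [-1.   1.5  3. ] [-17.2  20. ]
0.043 27 [-13.    1.3   3.5] [-14.   21.3]
0.049 26 [-11.7   1.    5.4] [-17.1  21.4]
0.055 11 [0.5 3.5 9.5] [-17.7  23.5]
0.061 30 [ 6.6 10.2 13.6] [-24.9  26.7]
0.067 44 [ 5.8 10.  13.9] [-27.   33.1]
0.073 36 [ 3.6  9.9 15.9] [-28.4  33.7]
0.079 41 [ 3.7 11.1 17.2] [-25.1  33.4]
0.085 42 [ 0.3  9.3 19. ] [-27.5  33.8]
0.091 46 [-2.7 10.1 18.1] [-29.7  34.2]
0.097 47 [-7.5  9.  20.5] [-26.3  33. ]
0.103 42 [-11.3   3.9  19.3] [-26.3  30.1]
```

View pics/s2.png

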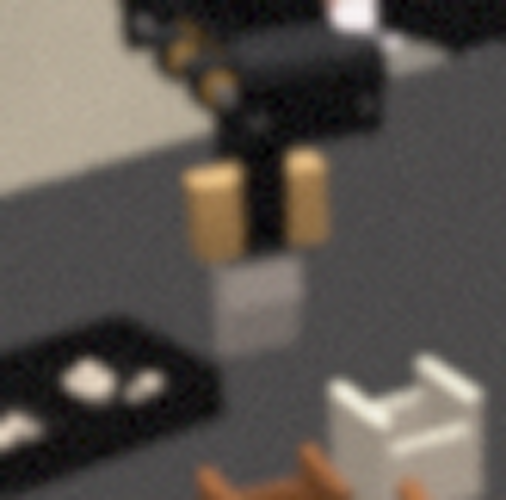

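The crop shows the blade's sloping face on the near (+y) side, at about (255,310) below the step at y≈290. So the flat side faces -y, towards the stop, and sits about 16.7 mm from the handle centre. No flip is needed.

Run:
```python
from h import *
go([.5933,.0237,.16],-.123)
```

```text
shift [0.0616, -0.2548, 0.0357] turn [0.0004, -0.0009, -0.1469]
```

Request:
step_arm(commands=[[[0.0616,-0.2548,0.0,0,0,-0.1469,0],[0.0616,-0.2548,0.0,0,0,-0.1469,0],[0.0616,-0.2548,0.0,0,0,-0.1469,0],[0.0616,-0.2548,0.0,0,0,-0.1469,0],[0.0616,-0.2548,0.02,0,0,-0.1469,0],[0.0616,-0.2548,0.037,0,0,-0.1469,0],[0.0616,-0.2548,0.037,0,0,-0.1469,0],[0.0616,-0.2548,0.037,0,0,-0.1469,0]]])

```text
t: 4.72
eef_pos: [0.5932, 0.0223, 0.1587]
ee_rot: [3.141, 0.0, -0.125]
force: [-0.2, 0.6, -1.1]
opening: 0.0196
finger_force: 50.0
```

```bash
cat >> h.py <<'E'
def look(n,yaw=-.123):
    """rail-frame check about the TCP: block tops and blade in tool x, rail y (mm, relative to TCP)"""
    st();p=manip.state()["eef_pos"];c,s=np.cos(yaw),np.sin(yaw)
    f=manip.grab_frame("scene");w=cloud(f);d=w-p
    L=np.stack([d[...,0]*c+d[...,1]*s,-d[...,0]*s+d[...,1]*c,w[...,2]],-1)*1000
    m=(abs(L[...,0])<38)&(L[...,1]>-50)&(L[...,1]<130)&(abs(L[...,2]-57)<4)&(p[2]*1000-64>62)
    k,l,sx,_=cv2.connectedComponentsWithStats(m.astype(np.uint8))
    for i in range(1,k):
        if sx[i,4]>20: q=L[l==i];print("top",sx[i,4],np.round([q[:,0].min(),q[:,0].max(),q[:,1].min(),q[:,1].max(),np.median(q[:,2])],1))
    zf=p[2]*1000-62
    for a,b,t in((62,100,"handle"),(33,56,"blade"),(0,8,"foot")):
        q=L[(abs(L[...,0])<45)&(abs(L[...,1])<20)&(L[...,2]>zf+a)&(L[...,2]<zf+b)]
        if len(q):print(t,len(q),np.round(np.percentile(q[:,1],[5,25,50,75,95]),1),np.round(np.percentile(q[:,0],[3,97]),1))
    im=f["image"][150:290,190:330,::-1];cv2.imwrite(f"pics/{n}.png",cv2.resize(im,(560,560),interpolation=cv2.INTER_CUBIC))
E
python3 - <<'E'
from h import *
look("s3")
E
```

```text
{'t': 4.725, 'eef_pos': [0.5932, 0.0223, 0.1587], 'ee_rot': [3.1414, 0.0002, -0.1248], 'force': [-0.2433, 0.5821, -1.1261], 'ft_torque': [0.0725, -0.0263, 0.0293], 'opening': 0.0196, 'finger_force': 49.9994}
top 126 [-29.   31.2 -41.4 -16.2  56.1]
top 142 [-29.5  31.   -2.8  24.6  56.4]
top 152 [-29.7  31.7  43.4  69.2  56.2]
top 165 [-30.3  30.2  82.3 110.6  56.3]
handle 350 [-6.4  7.4  9.5 13.7 18.4] [-29.  33.]
blade 91 [-8.9 -0.3  1.1  2.   3.2] [-19.7  20.3]
foot 24 [-12.2 -10.5  -9.7  -8.2  -7.1] [-17.3  19.4]
```

View pics/s3.png

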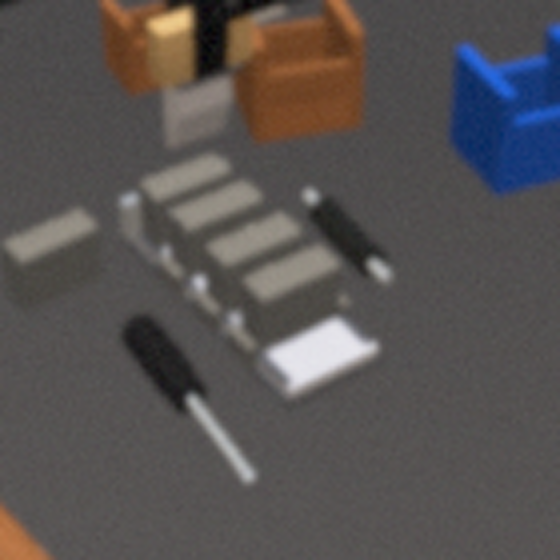

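In this view the blade is clear above the row at (195,110), with the stop's top at (185,175) and block_1's at (215,205). In the same camera, the stop face is at about -15.8 mm, block_1's near face at -2.1 mm, and the flat at -17 mm relative to the TCP. I'll shift 4 mm away from the stop, then enter the gap.

Request:
step_arm(commands=[[[0,-0.003,0,0,0,0,0],[0,-0.003,0,0,0,0,0],[0,-0.003,0.015,0,0,0,0],[0,-0.003,0.03,0,0,0,0],[0,-0.003,0.036,0,0,0,0],[0,-0.003,0.042,0,0,0,0],[0,-0.003,0.047,0,0,0,0],[0,-0.003,0.047,0,0,0,0]]])

```text
t: 5.78
eef_pos: [0.5937, 0.0266, 0.1114]
ee_rot: [3.141, 0.0, -0.123]
force: [-0.8, -0.2, -1.7]
opening: 0.0199
finger_force: 50.0
```

Request:
step_arm(commands=[[[0,0.001,0,0,0,0,0],[0,0.0015,0,0,0,0,0],[0,0.002,0,0,0,0,0],[0,0.0025,0,0,0,0,0],[0,0.003,0,0,0,0,0]]])

```text
t: 6.4
eef_pos: [0.5934, 0.0236, 0.1116]
ee_rot: [3.142, -0.0, -0.123]
force: [-0.4, 0.2, -1.5]
opening: 0.0198
finger_force: 50.0
```

Request:
step_arm(commands=[[[0,0.0005,0,0,0,0,0],[0,0.001,0,0,0,0,0],[0,0.0015,0,0,0,0,0],[0,0.0015,0,0,0,0,0]]])

```text
t: 6.9
eef_pos: [0.5932, 0.022, 0.1116]
ee_rot: [3.141, -0.0, -0.123]
force: [0.3, 0.0, -1.5]
opening: 0.0203
finger_force: 50.0
```

Request:
step_arm(commands=[[[0,0.0005,0,0,0,0,0],[0,0.001,0,0,0,0,0],[0,0.001,0,0,0,0,0]]])

```text
t: 7.28
eef_pos: [0.5931, 0.0214, 0.1116]
ee_rot: [-3.141, -0.0, -0.123]
force: [0.2, 2.8, -1.7]
opening: 0.0196
finger_force: 50.0
```

Request:
step_arm(commands=[[[0,0.001,0.003,0,0,0,0],[0,0.001,0.006,0,0,0,0],[0,0.001,0.009,0,0,0,0],[0,0.001,0.0105,0,0,0,0],[0,0.001,0.012,0,0,0,0],[0,0.001,0.0135,0,0,0,0],[0,0.001,0.015,0,0,0,0],[0,0.001,0.0165,0,0,0,0],[0,0.001,0.018,0,0,0,0],[0,0.001,0.019,0,0,0,0]]])

```text
t: 8.52
eef_pos: [0.5937, 0.0211, 0.0938]
ee_rot: [-3.14, -0.002, -0.123]
force: [-0.1, 8.8, 10.8]
opening: 0.0197
finger_force: 50.0
```

Request:
step_arm(commands=[[[0,-0.0007,0.001,0,0,0,0],[0,-0.0007,0.002,0,0,0,0],[0,-0.0007,0.003,0,0,0,0],[0,-0.0007,0.004,0,0,0,0],[0,-0.0007,0.005,0,0,0,0],[0,-0.0007,0.006,0,0,0,0],[0,-0.0007,0.007,0,0,0,0],[0,-0.0007,0.008,0,0,0,0]]])

```text
t: 9.52
eef_pos: [0.5939, 0.0212, 0.0857]
ee_rot: [-3.141, -0.003, -0.123]
force: [0.6, 5.2, 7.7]
opening: 0.0196
finger_force: 50.0
```

Request:
step_arm(commands=[[[0,0,0.001,0,0,0,0],[0,0,0.002,0,0,0,0],[0,0,0.003,0,0,0,0],[0,0,0.004,0,0,0,0],[0,0,0.005,0,0,0,0],[0,0,0.006,0,0,0,0],[0,0,0.007,0,0,0,0],[0,0,0.008,0,0,0,0],[0,0,0.009,0,0,0,0]]])

```text
t: 10.65
eef_pos: [0.5937, 0.0213, 0.0763]
ee_rot: [-3.141, -0.002, -0.123]
force: [0.6, 5.7, 5.5]
opening: 0.0193
finger_force: 50.0
```

Request:
step_arm(commands=[[[0,0,0.0005,0,0,0,0],[0,0,0.001,0,0,0,0],[0,0,0.0015,0,0,0,0],[0,0,0.002,0,0,0,0],[0,0,0.0022,0,0,0,0]]])

```text
t: 11.28
eef_pos: [0.5937, 0.0212, 0.0741]
ee_rot: [-3.141, -0.002, -0.123]
force: [0.4, 5.4, 5.3]
opening: 0.0196
finger_force: 50.0
```

Request:
step_arm(commands=[[[0,0,0.0004,0,0,0,0],[0,0,0.0008,0,0,0,0],[0,0,0.0011,0,0,0,0],[0,0,0.0014,0,0,0,0]]])

```text
t: 11.78
eef_pos: [0.5938, 0.0213, 0.0739]
ee_rot: [-3.141, -0.003, -0.123]
force: [-2.3, 5.9, 20.0]
opening: 0.0199
finger_force: 50.0
```

The foot is firmly on the rail: 20 N at TCP z = 73.9 mm. Next I'll lift out and step 44 mm to gap 2, keeping about 2 mm clearance on entry.

Request:
step_arm(commands=[[[0,0,-0.01,0,0,0,0],[0,0,-0.03,0,0,0,0],[0,0,-0.05,0,0,0,0],[0,-0.001,-0.064,0,0,0,0],[0,-0.001,-0.064,0,0,0,0],[0,-0.024,-0.064,0,0,0,0],[0,-0.047,-0.064,0,0,0,0],[0,-0.047,-0.064,0,0,0,0],[0,-0.047,-0.064,0,0,0,0]]])

```text
t: 12.9
eef_pos: [0.5985, 0.067, 0.1354]
ee_rot: [3.141, 0.001, -0.123]
force: [0.4, -0.2, -0.7]
opening: 0.0197
finger_force: 50.0
```

Run:
```python
from h import *
look("s4")
```

```text
{'t': 12.9, 'eef_pos': [0.5985, 0.067, 0.1354], 'ee_rot': [3.1412, 0.0009, -0.1229], 'force': [0.4183, -0.163, -0.6677], 'ft_torque': [0.0301, 0.0162, 0.0193], 'opening': 0.0197, 'finger_force': 49.9995}
top 106 [-29.8  31.8 -44.  -16.5  55.8]
top 150 [-30.2  31.   -2.2  23.8  56.4]
top 165 [-31.5  31.6  39.6  65.3  56.1]
handle 326 [-7.   6.9  9.5 13.5 18.1] [-27.6  33.2]
blade 86 [-8.9 -0.2  1.2  1.9  3.3] [-20.1  20.1]
foot 26 [-12.9  -9.9  -9.1  -8.4  -7.4] [-18.4  20. ]
```

Request:
step_arm(commands=[[[0,0,0.008,0,0,0,0],[0,0,0.014,0,0,0,0],[0,0,0.02,0,0,0,0],[0,0,0.026,0,0,0,0],[0,0.0005,0.026,0,0,0,0],[0,0.001,0.026,0,0,0,0],[0,0.0015,0.026,0,0,0,0],[0,0.0015,0.026,0,0,0,0]]])

```text
t: 13.95
eef_pos: [0.5987, 0.0659, 0.1102]
ee_rot: [3.142, -0.0, -0.123]
force: [0.0, -0.1, -2.1]
opening: 0.0199
finger_force: 50.0
```

Request:
step_arm(commands=[[[0,0.0003,0,0,0,0,0],[0,0.0006,0,0,0,0,0],[0,0.0006,0,0,0,0,0]]])

```text
t: 14.32
eef_pos: [0.5986, 0.0654, 0.11]
ee_rot: [3.142, -0.0, -0.123]
force: [-0.4, 0.3, -0.8]
opening: 0.0196
finger_force: 50.0
```

Request:
step_arm(commands=[[[0,0.0002,0,0,0,0,0],[0,0.0003,0,0,0,0,0],[0,0.0003,0,0,0,0,0]]])

```text
t: 14.7
eef_pos: [0.5985, 0.0651, 0.11]
ee_rot: [3.142, -0.0, -0.123]
force: [0.5, -0.2, -0.7]
opening: 0.0199
finger_force: 50.0
```

Request:
step_arm(commands=[[[0,0.0002,0,0,0,0,0],[0,0.0002,0,0,0,0,0]]])

```text
t: 14.95
eef_pos: [0.5985, 0.065, 0.11]
ee_rot: [-3.141, -0.0, -0.123]
force: [-0.7, 2.3, -1.3]
opening: 0.0196
finger_force: 50.0
```

Request:
step_arm(commands=[[[0,-0.0002,0.003,0,0,0,0],[0,-0.0002,0.006,0,0,0,0],[0,-0.0002,0.009,0,0,0,0],[0,-0.0003,0.0105,0,0,0,0],[0,-0.0004,0.0115,0,0,0,0],[0,-0.0005,0.0125,0,0,0,0]]])

```text
t: 15.7
eef_pos: [0.5985, 0.0653, 0.0974]
ee_rot: [3.141, 0.0, -0.123]
force: [0.1, 1.1, -2.7]
opening: 0.0197
finger_force: 50.0
```

Request:
step_arm(commands=[[[0,0.0001,0.001,0,0,0,0],[0,0.0001,0.002,0,0,0,0],[0,0.0001,0.003,0,0,0,0],[0,0,0.004,0,0,0,0],[0,0,0.005,0,0,0,0]]])

```text
t: 16.32
eef_pos: [0.5988, 0.0651, 0.0929]
ee_rot: [3.141, -0.001, -0.123]
force: [-0.2, -2.5, 4.4]
opening: 0.0199
finger_force: 50.0
```

Request:
step_arm(commands=[[[0,0,0.001,0,0,0,0],[0,0,0.002,0,0,0,0],[0,0,0.003,0,0,0,0],[0,0,0.004,0,0,0,0],[0,0,0.005,0,0,0,0],[0,0,0.006,0,0,0,0]]])

```text
t: 17.08
eef_pos: [0.5985, 0.0653, 0.0864]
ee_rot: [3.141, 0.0, -0.123]
force: [-0.8, -4.3, 2.8]
opening: 0.0197
finger_force: 50.0
```

Request:
step_arm(commands=[[[0,0.0002,0.001,0,0,0,0],[0,0.0003,0.002,0,0,0,0],[0,0.0003,0.003,0,0,0,0],[0,0.0003,0.004,0,0,0,0],[0,0.0003,0.005,0,0,0,0],[0,0.0003,0.006,0,0,0,0]]])

```text
t: 17.82
eef_pos: [0.5985, 0.0652, 0.0804]
ee_rot: [3.142, 0.0, -0.123]
force: [0.3, -2.9, 0.8]
opening: 0.0199
finger_force: 50.0
```

Request:
step_arm(commands=[[[0,0.0002,0.001,0,0,0,0],[0,0.0002,0.002,0,0,0,0],[0,0.0002,0.003,0,0,0,0],[0,0.0002,0.004,0,0,0,0],[0,0.0002,0.005,0,0,0,0],[0,0.0002,0.0056,0,0,0,0]]])

```text
t: 18.58
eef_pos: [0.5986, 0.065, 0.0749]
ee_rot: [-3.141, -0.0, -0.123]
force: [0.3, 2.7, 2.7]
opening: 0.0197
finger_force: 50.0
```

Request:
step_arm(commands=[[[0,-0.0003,0.0005,0,0,0,0],[0,-0.0003,0.001,0,0,0,0],[0,-0.0003,0.0015,0,0,0,0],[0,-0.0003,0.0019,0,0,0,0],[0,-0.0003,0.0022,0,0,0,0]]])

```text
t: 19.2
eef_pos: [0.5986, 0.0651, 0.0739]
ee_rot: [3.141, -0.001, -0.123]
force: [-4.4, -0.0, 17.4]
opening: 0.0197
finger_force: 50.0
```

Request:
step_arm(commands=[[[0,0,0.0003,0,0,0,0],[0,0,0.0003,0,0,0,0]]])

```text
t: 19.45
eef_pos: [0.5986, 0.0651, 0.0739]
ee_rot: [3.141, -0.001, -0.123]
force: [-4.5, -0.6, 17.9]
opening: 0.02
finger_force: 50.0
```

Request:
step_arm(commands=[[[0,0,-0.01,0,0,0,0],[0,0,-0.03,0,0,0,0],[0,0,-0.05,0,0,0,0],[0,0,-0.064,0,0,0,0],[0,0,-0.064,0,0,0,0],[0,-0.023,-0.064,0,0,0,0],[0,-0.046,-0.064,0,0,0,0],[0,-0.046,-0.064,0,0,0,0],[0,-0.046,-0.064,0,0,0,0]]])

```text
t: 20.58
eef_pos: [0.604, 0.1109, 0.136]
ee_rot: [3.141, 0.001, -0.123]
force: [-0.4, -0.6, -0.8]
opening: 0.0198
finger_force: 50.0
```

Run:
```python
from h import *
look("s5")
```

```text
{'t': 20.575, 'eef_pos': [0.604, 0.1109, 0.136], 'ee_rot': [3.1412, 0.0007, -0.1225], 'force': [-0.4492, -0.5931, -0.8027], 'ft_torque': [-0.0027, 0.0037, 0.0049], 'opening': 0.0198, 'finger_force': 49.9995}
top 111 [-31.1  31.2 -43.1 -15.6  56.3]
top 171 [-29.9  31.   -5.1  22.   56.2]
handle 344 [-6.8  6.4  9.3 13.7 18.4] [-27.   33.1]
blade 87 [-11.1   0.4   1.3   2.    3.8] [-18.8  20.7]
foot 27 [-16.3 -10.5  -9.3  -8.4  -7.4] [-18.2  19.6]
```

Request:
step_arm(commands=[[[0,0,0.008,0,0,0,0],[0,0,0.014,0,0,0,0],[0,0,0.02,0,0,0,0],[0,0,0.026,0,0,0,0],[0,0.0005,0.026,0,0,0,0],[0,0.001,0.026,0,0,0,0],[0,0.0015,0.026,0,0,0,0],[0,0.0018,0.026,0,0,0,0],[0,0.0018,0.026,0,0,0,0]]])

```text
t: 21.75
eef_pos: [0.604, 0.109, 0.1105]
ee_rot: [3.141, -0.0, -0.123]
force: [0.1, -0.3, -1.1]
opening: 0.0197
finger_force: 50.0
```

Request:
step_arm(commands=[[[0,0.0002,0,0,0,0,0],[0,0.0003,0,0,0,0,0],[0,0.0003,0,0,0,0,0]]])

```text
t: 22.12
eef_pos: [0.6039, 0.1087, 0.1104]
ee_rot: [3.142, -0.0, -0.123]
force: [1.2, -0.7, -1.3]
opening: 0.0199
finger_force: 50.0
```

Request:
step_arm(commands=[[[0,0.0002,0,0,0,0,0],[0,0.0003,0,0,0,0,0],[0,0.0003,0,0,0,0,0]]])

```text
t: 22.5
eef_pos: [0.6039, 0.1086, 0.1104]
ee_rot: [-3.141, -0.0, -0.123]
force: [0.2, 2.5, -1.5]
opening: 0.0196
finger_force: 50.0
```

Request:
step_arm(commands=[[[0,-0.0002,0.003,0,0,0,0],[0,-0.0002,0.006,0,0,0,0],[0,-0.0003,0.007,0,0,0,0],[0,-0.0003,0.008,0,0,0,0],[0,-0.0004,0.009,0,0,0,0],[0,-0.0004,0.01,0,0,0,0]]])

```text
t: 23.25
eef_pos: [0.6039, 0.1087, 0.1003]
ee_rot: [3.141, 0.0, -0.123]
force: [-0.1, 1.2, -1.5]
opening: 0.02
finger_force: 50.0
```

Request:
step_arm(commands=[[[0,0,0.001,0,0,0,0],[0,0,0.002,0,0,0,0],[0,0,0.003,0,0,0,0],[0,0,0.004,0,0,0,0],[0,0,0.005,0,0,0,0],[0,0,0.006,0,0,0,0]]])

```text
t: 24.0
eef_pos: [0.6044, 0.1087, 0.0951]
ee_rot: [3.141, -0.001, -0.123]
force: [0.3, -1.5, 5.9]
opening: 0.0199
finger_force: 50.0
```

Request:
step_arm(commands=[[[0,0,0.001,0,0,0,0],[0,0,0.002,0,0,0,0],[0,0,0.003,0,0,0,0],[0,0,0.004,0,0,0,0],[0,0,0.005,0,0,0,0],[0,0,0.006,0,0,0,0]]])

```text
t: 24.75
eef_pos: [0.6044, 0.1087, 0.0891]
ee_rot: [3.142, -0.002, -0.123]
force: [0.3, -0.7, 5.5]
opening: 0.0197
finger_force: 50.0
```

Request:
step_arm(commands=[[[0,0,0.001,0,0,0,0],[0,0,0.002,0,0,0,0],[0,0,0.003,0,0,0,0],[0,0,0.004,0,0,0,0],[0,0,0.005,0,0,0,0],[0,0,0.006,0,0,0,0],[0,0,0.007,0,0,0,0]]])

```text
t: 25.62
eef_pos: [0.6038, 0.1088, 0.0812]
ee_rot: [3.141, 0.0, -0.123]
force: [-0.2, -0.6, 1.8]
opening: 0.0197
finger_force: 50.0
```

Request:
step_arm(commands=[[[0,0.0001,0.001,0,0,0,0],[0,0.0001,0.002,0,0,0,0],[0,0.0001,0.003,0,0,0,0],[0,0.0001,0.004,0,0,0,0],[0,0.0001,0.005,0,0,0,0],[0,0.0001,0.006,0,0,0,0],[0,0.0001,0.0066,0,0,0,0]]])

```text
t: 26.5
eef_pos: [0.6039, 0.1088, 0.0747]
ee_rot: [3.142, 0.0, -0.123]
force: [0.0, 0.0, 1.6]
opening: 0.0196
finger_force: 50.0
```

Request:
step_arm(commands=[[[0,0,0.0005,0,0,0,0],[0,0,0.001,0,0,0,0],[0,0,0.0014,0,0,0,0],[0,0,0.0018,0,0,0,0],[0,0,0.0022,0,0,0,0]]])

```text
t: 27.12
eef_pos: [0.604, 0.1087, 0.0739]
ee_rot: [-3.142, -0.001, -0.123]
force: [-4.8, -0.5, 18.2]
opening: 0.0197
finger_force: 50.0
```

All three gaps are set. Next I'll lift clear, check the spacing, and work out the return to the stand.

Request:
step_arm(commands=[[[0,0,-0.01,0,0,0,0],[0,0,-0.03,0,0,0,0],[0,0,-0.06,0,0,0,0],[0,0,-0.12,0,0,0,0],[0,0,-0.12,0,0,0,0],[0,0,-0.12,0,0,0,0]]])

```text
t: 27.88
eef_pos: [0.6035, 0.1087, 0.1921]
ee_rot: [3.141, 0.001, -0.123]
force: [-0.7, 0.8, -2.1]
opening: 0.0198
finger_force: 50.0
```

Run:
```python
from h import *
st()
for cam in("scene","top"):
    w=cloud(manip.grab_frame(cam));c,s=np.cos(-.123),np.sin(-.123)
    m=(abs(w[...,0]-.6)<.06)&(w[...,1]>-.06)&(w[...,1]<.17)&(w[...,2]>.05)&(w[...,2]<.062)
    k,l,sx,_=cv2.connectedComponentsWithStats(m.astype(np.uint8))
    print(cam,[(int(sx[i,4]),np.round(1000*(np.percentile(-w[l==i][:,0]*s+w[l==i][:,1]*c,[2,98])),1).tolist()) for i in range(1,k) if sx[i,4]>30])
go([.466,-.2056,.19],-.27)
```

```text
{'t': 27.875, 'eef_pos': [0.6035, 0.1087, 0.1921], 'ee_rot': [3.1415, 0.0007, -0.1232], 'force': [-0.717, 0.8113, -2.1459], 'ft_torque': [0.04, 0.04, 0.1085], 'opening': 0.0198, 'finger_force': 49.9995}
scene [(153, [54.6, 79.7]), (164, [98.0, 122.8]), (176, [142.5, 166.6]), (194, [186.6, 210.4])]
top [(134, [93.7, 118.7]), (209, [49.8, 74.6])]
shift [-0.0976, 0.3288, 0.0016] turn [0.0007, 0.0024, 0.1469]
```

Block pitches measure 43.3, 44.1 and 44.0 mm, so the spacing is good. Now back to the stand.

Request:
step_arm(commands=[[[-0.0976,0.3288,0.0,0,0,0.1469,0],[-0.0976,0.3288,0.0,0,0,0.1469,0],[-0.0976,0.3288,0.0,0,0,0.1469,0],[-0.0976,0.3288,0.0,0,0,0.1469,0],[-0.0976,0.3288,0.0,0,0,0.1469,0],[-0.0976,0.3288,0.0,0,0,0.1469,0],[-0.0976,0.3288,0.0,0,0,0.1469,0],[-0.0976,0.3288,0.0,0,0,0.1469,0],[-0.0976,0.3288,0.0,0,0,0.1469,0],[-0.0976,0.3288,0.0,0,0,0.1469,0]]])

```text
t: 29.22
eef_pos: [0.467, -0.2048, 0.1925]
ee_rot: [-3.142, 0.0, -0.269]
force: [0.0, 0.3, -0.3]
opening: 0.0198
finger_force: 50.0
```

Request:
step_arm(commands=[[[-0.0006,0.0005,0.03,0,0,0,0],[-0.0006,0.0005,0.05,0,0,0,0],[-0.0006,0.0005,0.07,0,0,0,0],[-0.0006,0.0005,0.09,0,0,0,0],[-0.0006,0.0005,0.105,0,0,0,0],[-0.0006,0.0005,0.118,0,0,0,0],[-0.0006,0.0005,0.122,0,0,0,0],[-0.0006,0.0005,0.122,0,0,0,0]]])

```text
t: 30.22
eef_pos: [0.4661, -0.2059, 0.0707]
ee_rot: [3.142, -0.0, -0.27]
force: [0.3, -0.8, -2.3]
opening: 0.0198
finger_force: 50.0
```

Request:
step_arm(commands=[[[0,0,0.002,0,0,0,0],[0,0,0.0035,0,0,0,0],[0,0,0.0045,0,0,0,0],[0,0,0.005,0,0,0,0],[0,0,0.005,0,0,0,0]]])

```text
t: 30.85
eef_pos: [0.466, -0.2059, 0.066]
ee_rot: [3.141, -0.0, -0.27]
force: [-0.5, 0.8, 4.5]
opening: 0.0198
finger_force: 50.0
```

Request:
step_arm(commands=[[[0,0,-0.0003,0,0,0,0.02],[0,0,-0.0003,0,0,0,0.04],[0,0,-0.0003,0,0,0,0.06],[0,0,-0.0003,0,0,0,0.06],[0,0,-0.0003,0,0,0,0.06],[0,0,-0.02,0,0,0,0.06],[0,0,-0.07,0,0,0,0.06],[0,0,-0.13,0,0,0,0.06],[0,0,-0.19,0,0,0,0.06],[0,0,-0.19,0,0,0,0.06]]])

```text
t: 32.1
eef_pos: [0.4672, -0.2066, 0.2597]
ee_rot: [3.139, -0.008, -0.27]
force: [0.5, 1.0, -0.2]
opening: 0.0596
finger_force: 0.0
```

Run:
```python
from h import *
st()
f=manip.grab_frame("scene");w=cloud(f)
for lo,hi,t in((.09,.125,"handle"),(.056,.075,"stand")):
    Q=w[(abs(w[...,0]-.468)<.06)&(abs(w[...,1]+.203)<.05)&(w[...,2]>lo)&(w[...,2]<hi)];print(t,len(Q),rect(Q),np.round(np.median(Q,0),4))
c,s=np.cos(-.123),np.sin(-.123)
m=(abs(w[...,0]-.6)<.06)&(w[...,1]>-.06)&(w[...,1]<.17)&(w[...,2]>.05)&(w[...,2]<.062)
k,l,sx,_=cv2.connectedComponentsWithStats(m.astype(np.uint8))
print([(int(sx[i,4]),np.round(1000*(np.percentile(-w[l==i][:,0]*s+w[l==i][:,1]*c,[2,98])),1).tolist()) for i in range(1,k) if sx[i,4]>30])
cv2.imwrite("pics/end.png",cv2.resize(f["image"][100:290,130:384,::-1],(760,570),interpolation=cv2.INTER_CUBIC))
```

```text
{'t': 32.1, 'eef_pos': [0.4672, -0.2066, 0.2597], 'ee_rot': [3.1393, -0.0078, -0.2699], 'force': [0.5391, 0.9883, -0.152], 'ft_torque': [0.0311, 0.0343, 0.0254], 'opening': 0.0596, 'finger_force': 0.0}
handle 131 (array([ 467.5, -205.7]), array([26.5, 65.7]), 74.7) [ 0.4703 -0.2012  0.1012]
stand 129 (array([ 468. , -203.8]), array([55.3, 67.7]), 74.0) [ 0.4757 -0.1962  0.0641]
[(152, [54.7, 79.3]), (166, [98.7, 122.4]), (173, [142.4, 166.6]), (193, [186.6, 210.2])]
```

View pics/end.png

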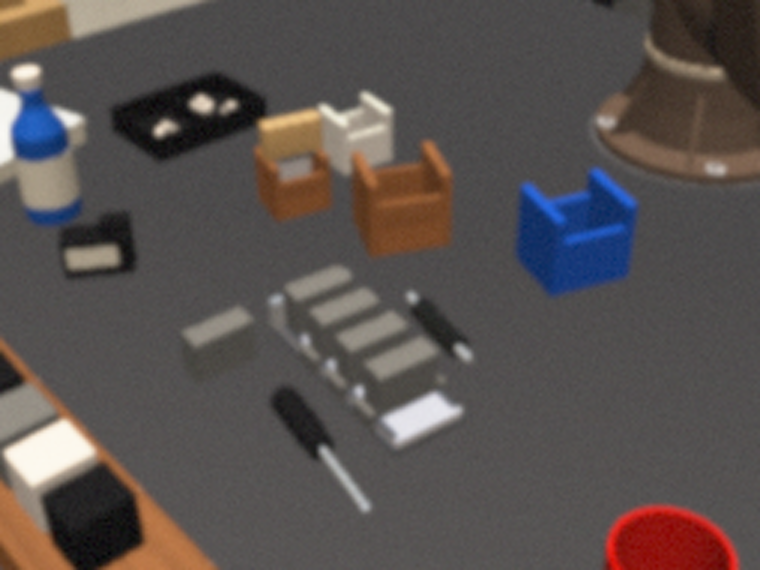

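The picture shows the spacer hanging in its small brown stand at (290,165) and the four blocks evenly spaced from (320,283) to (405,360). Everything else is where it was, so I'm handing in.

```bash
python3 -c "
from plant import manip
print(manip.sign_off())"
```

```text
the job is handed in; nothing more can be done
None
```

The job is handed in at about 32 s: the three gaps measured even to within about 1 mm by camera (block pitch 43.5–44 mm against 44 mm), readings stayed at or below 20 N, the spacer is back in its stand, and the final picture shows nothing else disturbed.

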